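# Draw the flat bar out of the slotted bin

### The arm

A 6-joint arm with a two-finger parallel gripper is mounted at the origin on the work surface. World frame = base frame: x ahead of the robot, y to its left, z up, the work surface at z = 0. Lengths are in m, angles in rad, forces in N, time in s.
With the tool pointing down it reaches from about 0.325 to 0.9 m from the base axis. Payload 6.1 kg.
Tool frame: the origin (TCP) lies on the centre line of the jaws, within the pads' length; the fingertips stand 22 mm ahead of it and the grasp point (between the pads) lies 3 mm ahead of it (arm.tip_reach is the distance from the TCP to the fingertips, in m); z points along the fingers, y is the direction in which the jaws open and shut (so a half turn about z gives the same grasp; the last joint's range is limited). The gripper opens to 87 mm and grips with 3 to 60 N. Pads are 19 mm wide; open, the fingers measure 117 mm over their backs; the gripper's body (75 mm by 190 mm) begins 51 mm behind the grasp point.
Start: joints at [1.202, 0.22, 1.526, -0, 1.395, -0.126], TCP at [0.15, 0.607, 0.245] pointing down, gripper open.
Joint ranges: [-2.98, 2.98], [-0.91, 2.08], [0.09, 2.57], [-1.24, 4.39], [0.2, 2.65], [-2.68, 2.68]. Speed limits (rad/s): [2.57, 2.57, 3.01, 3.14, 3.14, 3.14].

### API

Orientations are given as a unit quaternion [x, y, z, w].
In Python, from cell import arm, eyes gives the robot as it stands.
- The arm moves only by the tool jog_arm, never from a script. Its argument "rows" is a list of rows, each an object with "translation": the shift along the tool's x, y, z in cm, a list of three; "roll": the turn about the tool's z in rad; "grip": the closure, from 0 (fully open) to 1 (shut). A call has 1 to 12 rows; each row shifts and turns the commanded pose from where the row before left it, along the tool's axes as they then stand; what a row does not reach is not made up. A row lasts 1/8 s, in which the tool goes at most 62.5 mm and 10.7 degrees, less where a joint would pass 70% of its speed; a pose out of reach is approached as far as the arm can. A call is refused whole if a number of a shift passes 6.25 or a number of a turn 0.188, either way. A call with a gripper value outside its range is refused whole. The fingers move at their own pace and stop on an object; "newtons" is the grip in N (left out, the last holds). Time passes only in rows, so rows that do not move let the fingers close. It gives the time, the measured TCP pose, the force and the opening at its end, in the units of the state.
- arm.sense(): the state, without advancing time (a new reading comes with each control period).
- eyes.grab_frame(name): name is "scene" or "top" or "wrist"; returns the picture (400x640x3 uint8, red, green, blue); there is no depth.
- eyes.camera_model(name): a dict with "camera_matrix" (3x3 intrinsics, pixels), "rvec" (rotation vector, rad) and "tvec" (3), from world to camera coordinates, as OpenCV has them. Camera axes: x right, y down, z forward; pixel columns grow to the right and rows downward; lengths in m; the calibration is good to about 2 mm. The wrist camera is an equidistant fisheye: a pixel r from the principal point sees the ray r / f radians off the axis. A picture is of the moment at which its call begins: read the wrist's pose just before it. camera_model takes no time and is no camera call; for the wrist camera it gives the pose at the moment of the call.
- arm.job_done(): hands the job in, once; it reports no verdict.
Trained networks look in the newest picture that a camera, given by its name, has taken for a name from the list of things; names that differ only in an ending like _2 or _b are one class to them, and where a whole thing is asked for, a point or a joint stands for the part that bears it (a point fixed in the world has none). Each returns a list of dicts, best first, with "conf" (0 to 1); they miss things now and then, are a little off and sometimes report something else, mostly with a low value. They report only what shows in the picture. A call takes as long as a camera call.
- eyes.regions_of(camera, thing): "mask" (400x640 bool, what is visible of it) and "bbox" ([left, top, right, bottom] in pixels, round what is visible of it).
- eyes.tip_of(camera, thing): "pixel" ([column, row] in pixels: a listed point, or the origin of a listed thing).
The state is a dict: "clock": time; "qpos": joint angles; "dq": joint speeds; "effort": joint torques, N m; "position": TCP position; "orientation": TCP orientation; "force": force on the tool from outside, world axes, zero at the start; "moment": the same for the moment, N m; "grip_width": finger opening in m.
Only numpy, scipy, OpenCV 4.12 (cv2) and the standard library are available. Lean on these libraries where they do the work, as an engineer would, in place of code of your own. Each camera call takes 0.05 s, during which the arm holds its last target.

### The job

Get the wide flat bar ready for building a stand: take its protruding end, draw it out of the grey bin through its slot, not over the top, and lay it gently on the tray lying flat and lengthwise across both white ribs, roughly in the middle, then let go. Leave the narrow square rod where it is in the bin.

Things in the scene. Friction and masses are not known exactly. Their poses are not given: they have to be found in the camera images.
- bar_mid (a point): Centre of the loose flat bar: bare aluminium, 250 mm long (own y), 26 wide (x), 8 thick (z), ~100 g. It leans in one slot: inner end (own +y) on the floor at the back wall, underside on the slot's lower edge, outer end (own -y) 95 mm outside, sloping up outwards at 19 degrees. Pinch it across its width 80 mm from centre. Drawn 165 mm along its own slope it is clear of the bin.
- bin: Grey open-topped bin, fixed, 240 mm (own x) by 150 (own y), rim 98 mm high, walls 5, floor 4. Origin: centre of its underside. The own -y wall has three closed slots 38 mm wide, 50 to 88 mm above the bench, at own x = -75, 0, +75 mm: one holds the flat bar, one the square rod, one is empty (a small black stopper stands behind it).
- rod_mid (a point): Centre of the narrow square rod, bare aluminium, 220 mm long (own y), 8 by 8 mm, loose, leaning in another slot in the same way as the flat bar, sticking out 65 mm. To be left there.
- tray: Shallow steel tray, fixed, 130 mm (own x) by 310 (own y), wall 14 high, floor 3 thick. Origin: centre of its underside. Two white ribs, 12 mm wide and 110 long, run across it (along own x) at own y = -45 and +45 mm, tops 23 mm above the bench. A bar lying on both ribs has its centre 27 mm above the bench and lies along own y (either way round).

How it is judged:
On the way:
1. the flat bar is drawn out so far that its inner end is outside the slotted wall (y of bar_mid in the frame of bin below -0.2 m), for 0.1 s.
At the end, for the whole second after the job is handed in: The flat bar lies still and level (within 6 degrees) on both ribs of the tray, its centre within 45 mm of the tray's middle crosswise and 40 mm lengthwise, parallel to the tray's long side within 15 degrees; the square rod is within 25 mm of where it was (x of bar_mid in the frame of tray between -0.045 and 0.045 m and y of bar_mid in the frame of tray between -0.04 and 0.04 m and z of bar_mid in the frame of tray between 0.021 and 0.033 m and angle between the y axis of bar_mid and the y axis of tray, either way round below 0.26 rad and angle between bar_mid's own z axis and vertical below 0.1 rad and linear speed of bar below 0.02 m/s and distance of rod_mid from where it was at the start of the episode below 0.025 m); the robot touches nothing.
It fails at once if the flat bar lifted out over the top of the bin (its centre above the rim while over the bin) (y of bar_mid in the frame of bin between -0.075 and 0.075 m and x of bar_mid in the frame of bin between -0.12 and 0.12 m and height (world z) of bar_mid above 0.105 m).
It fails at once if the square rod moved by more than 25 mm (distance of rod_mid from where it was at the start of the episode above 0.025 m).
It fails at once if the flat bar dropped: falling free of the fingers faster than 0.8 m/s (contact force between the fingers and bar below 0.05 N and linear speed of bar above 0.8 m/s).
It also fails if it takes over 45 s, if anything falls off the work surface, if the arm or the gripper's body presses on something with over 40 N, if the wrist force passes 120 N, or if a joint passes its speed limit or range.

## Working session

There is one attempt and no reset: what is moved stays moved. The work goes in short steps, Python scripts to look and compute and a tool call to move; the robot and the scene stay as the last step left them, time stands still between calls to the robot, and variables do not carry over. Pictures are saved under pics/ and viewed, and the job is handed in when it is done.

Besides the shell and the picture viewer there is one more tool, called after ">>>" as name([rows], argument=value, ...), one row to a line, values as JSON. jog_arm: Moves the arm, as the interface text tells. Its arguments: {"type":"object","properties":{"rows":{"type":"array","items":{"type":"object","properties":{"translation":{"type":"array","items":{"type":"number"}},"roll":{"type":"number"},"grip":{"type":"number"}}}},"newtons":{"type":"number"}},"required":["rows"]}

```bash
mkdir -p pics; ls
python3 - <<'E'
from cell import arm, eyes
import cv2
s=arm.sense(); print({k:s[k] for k in('clock','position','orientation','grip_width','force')})
for n in('scene','top'):
    f=eyes.grab_frame(n); cv2.imwrite(f'pics/{n}0.png',f[:,:,::-1])
    m=eyes.camera_model(n); print(n,m)
    for t in('bar_mid','bin','rod_mid','tray'):
        for d in eyes.tip_of(n,t)[:2]: print(t,d)
        for d in eyes.regions_of(n,t)[:2]: print(t,d['conf'],d['bbox'])
E
```

```text
pics
{'clock': 0.0, 'position': array([0.15008127, 0.60612797, 0.24343685]), 'orientation': array([ 1.21091414e-01,  9.92640899e-01, -9.32031525e-04, -2.14381808e-04]), 'grip_width': 0.08715014761972101, 'force': array([-0.33354395,  0.8155513 , -0.20592838])}
scene {'camera_matrix': array([[413.964988  ,   0.        , 319.5646383 ],
       [  0.        , 413.964988  , 197.69069056],
       [  0.        ,   0.        ,   1.        ]]), 'rvec': array([ 2.22933676,  0.7782043 , -0.30808424]), 'tvec': array([-0.42577936, -0.22134137,  1.15028802])}
bar_mid {'pixel': [404.2, 171.6], 'conf': 0.62}
bar_mid 0.75 [380.7, 159.7, 427.5, 194.3]
bin {'pixel': [382.7, 166.3], 'conf': 0.74}
rod_mid {'pixel': [349.7, 148.2], 'conf': 0.56}
rod_mid 0.51 [325.6, 137.1, 367.4, 162.0]
tray {'pixel': [233.5, 272.3], 'conf': 0.92}
tray 0.79 [139.6, 213.2, 321.6, 342.0]
top {'camera_matrix': array([[495.94284768,   0.        , 321.44955017],
       [  0.        , 495.94284768, 193.55647611],
       [  0.        ,   0.        ,   1.        ]]), 'rvec': array([ 2.12355369, -2.18883947,  0.08323683]), 'tvec': array([0.00509436, 0.55770144, 0.8750527 ])}
bar_mid {'pixel': [223.6, 140.6], 'conf': 0.66}
bar_mid 0.61 [163.8, 118.9, 286.7, 162.7]
bin {'pixel': [205.9, 187.8], 'conf': 0.72}
bin 0.6 [140.8, 107.1, 258.2, 261.3]
rod_mid {'pixel': [222.6, 227.5], 'conf': 0.89}
rod_mid 0.94 [172.6, 213.4, 282.9, 237.0]
tray 0.96 [358.8, 155.1, 540.3, 262.4]
```

View pics/scene0.png

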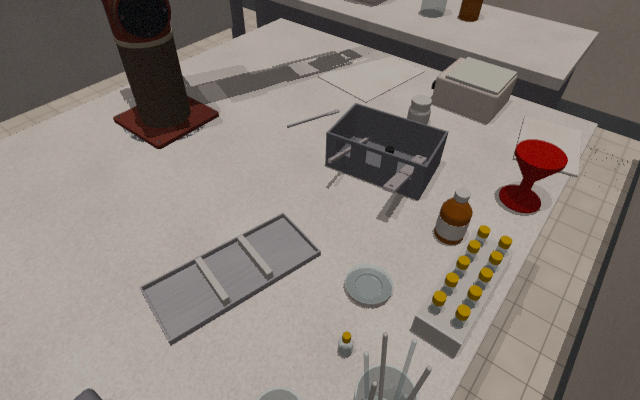

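View pics/top0.png

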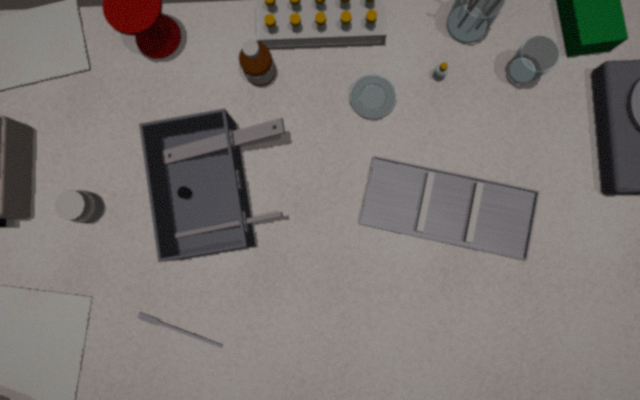

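```bash
cat > h.py <<'E'
import numpy as np, cv2
from cell import arm, eyes
def proj(n,P):
    m=eyes.camera_model(n); return cv2.projectPoints(np.array(P,float).reshape(-1,1,3),m['rvec'],m['tvec'],m['camera_matrix'],None)[0].reshape(-1,2)
def onz(n,uv,z):
    m=eyes.camera_model(n);R=cv2.Rodrigues(m['rvec'])[0];c=-R.T@m['tvec']
    d=(R.T@np.linalg.inv(m['camera_matrix'])@np.c_[np.array(uv,float).reshape(-1,2),np.ones(np.size(uv)//2)].T).T
    return c+d*((z-c[2])/d[:,2])[:,None]
E
python3 - <<'E'
from h import *
for n in('scene','top'): print(n,proj(n,[[0.15,.607,.245],[0,0,0],[.3,0,0],[.5,.3,0]]))
t=cv2.imread('pics/top0.png')[90:280,130:330]; cv2.imwrite('pics/tz.png',cv2.resize(t,None,fx=3,fy=3,interpolation=cv2.INTER_CUBIC))
t=cv2.imread('pics/scene0.png')[90:230,310:460]; cv2.imwrite('pics/sz.png',cv2.resize(t,None,fx=4,fy=4,interpolation=cv2.INTER_CUBIC))
t=cv2.imread('pics/top0.png')[140:280,345:550]; cv2.imwrite('pics/tz2.png',cv2.resize(t,None,fx=3,fy=3,interpolation=cv2.INTER_CUBIC))
E
```

```text
scene [[342.74281738 -18.6411506 ]
 [166.33540635 118.03448492]
 [242.58107256 161.24927553]
 [376.78814148 136.16172627]]
top [[-137.71782136  495.45277461]
 [ 324.33681878  509.63805707]
 [ 319.49700261  335.57298193]
 [ 157.27239139  230.74587282]]
```

View pics/tz.png

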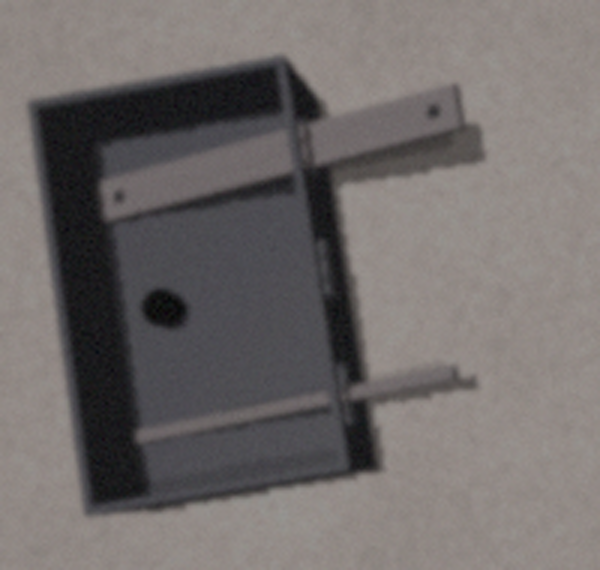

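View pics/sz.png

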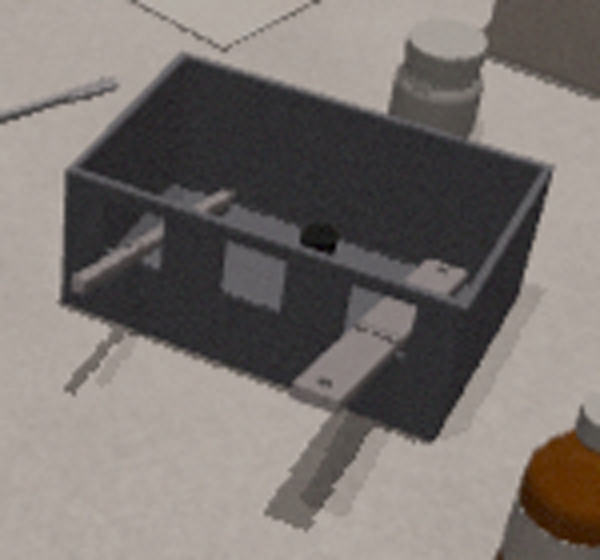

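View pics/tz2.png

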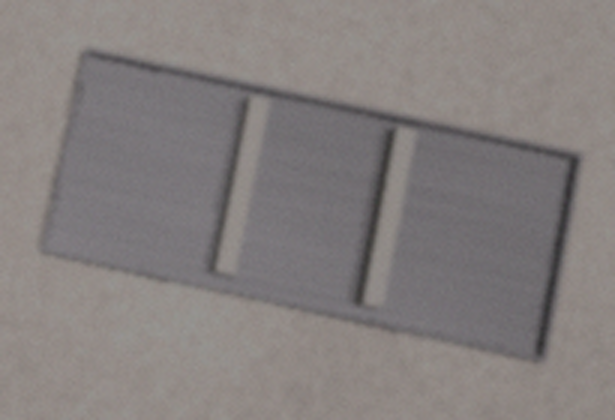

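```bash
cat > m.py <<'E'
from h import *
from scipy.optimize import least_squares
Z=lambda p:np.array(p,float)/3+np.array([130,90])-1/3
Z2=lambda p:np.array(p,float)/3+np.array([345,140])-1/3
def rect(c,lx,ly):
    # fit: corners list in order (-x? unknown)
    ctr=c.mean(0); return ctr
bc=onz('top',Z([(33,103),(283,58),(348,470),(90,510)]),.098)
print('bin corners',bc.round(4),[np.linalg.norm(bc[i]-bc[i-1]).round(4) for i in range(4)])
# outer side corners 1,2 (slotted wall, -y). 
yv=((bc[0]+bc[3])-(bc[1]+bc[2]))[:2];yv/=np.linalg.norm(yv)
xv0=(bc[1]-bc[2])[:2]; xv0/=np.linalg.norm(xv0)
xv=np.array([yv[1],-yv[0]]); print('bin c',bc.mean(0)[:2],'y',yv,'x',xv,xv0)
tc=onz('top',Z2([(90,52),(578,155),(540,358),(42,250)]),.014)
print('tray',tc.round(4),[np.linalg.norm(tc[i]-tc[i-1]).round(4) for i in range(4)],tc.mean(0)[:2])
ty=((tc[1]+tc[2])-(tc[0]+tc[3]))[:2];ty/=np.linalg.norm(ty);print('tray y',ty,np.degrees(np.arctan2(ty[1],ty[0])))
def barpts(p,loc):
    x,y,yaw,z=p; s=np.radians(19)
    by=np.array([np.cos(yaw)*np.cos(s),np.sin(yaw)*np.cos(s),-np.sin(s)])
    bx=np.array([np.sin(yaw),-np.cos(yaw),0]); bz=np.cross(bx,by)
    return np.array([x,y,z])+np.array(loc)@np.array([bx,by,bz])
loc=[(-.013,-.125,.004),(.013,-.125,.004),(-.013,.125,.004),(.013,.125,.004)]
top=Z([(459,87),(464,124),(102,182),(108,221)])
sc=np.array([(295,382),(334,400)])/4+np.array([310,90])-.4
def res(p,flip=1):
    l=np.array(loc)*[flip,1,1]
    a=proj('top',barpts(p,l))-top; b=proj('scene',barpts(p,l[:2]))-sc
    return np.r_[a.ravel(),b.ravel(),(p[3]-.0485)*400]
for f in(1,-1):
    r=least_squares(res,[.55,.25,np.pi/2*1,.0485],args=(f,)); print(f,r.cost,r.x,np.degrees(r.x[2]),r.fun.round(1))
E
python3 m.py
```

```text
bin corners [[0.6808 0.2946 0.098 ]
 [0.702  0.15   0.098 ]
 [0.4659 0.1157 0.098 ]
 [0.4478 0.2605 0.098 ]] [np.float64(0.2354), np.float64(0.1462), np.float64(0.2386), np.float64(0.1459)]
bin c [0.57409528 0.20517252] y [-0.13431037  0.99093931] x [0.99093931 0.13431037] [0.98958902 0.14392214]
tray [[ 0.6243 -0.1124  0.014 ]
 [ 0.5507 -0.4068  0.014 ]
 [ 0.4286 -0.3752  0.014 ]
 [ 0.5026 -0.0782  0.014 ]] [np.float64(0.1264), np.float64(0.3034), np.float64(0.1261), np.float64(0.306)] [ 0.52656291 -0.24315104]
tray y [-0.24217019 -0.97023379] -104.01466232171481
1 365.34928683602266 [0.65566256 0.16484535 1.71470827 0.04786418] 98.24554669371138 [  1.7  13.2  -2.4 -13.7   1.7  13.2  -2.2 -13.2  -1.7   0.6   0.6   0.6
  -0.3]
-1 142.14609938644358 [0.65552933 0.16470644 1.71348163 0.04851202] 98.17526548752043 [ -0.7  -1.3   0.1   0.9  -0.2  -0.3  -0.3   0.1  10.3   4.9 -11.6  -4.2
   0. ]
```

```bash
sed -i 's/(295,382),(334,400)/(334,400),(295,382)/' m.py
cat >> m.py <<'E'
p=r.x
d=p[:2]-bc.mean(0)[:2]; print('bar in bin',d@xv,d@yv)
by=barpts([0,0,p[2],0],[0,1,0]);print('slope inward dir',by,'grasp pt',barpts(p,[0,-.08,0]),'outer end',barpts(p,[0,-.125,0]))
print('rod yaw', )
E
python3 m.py | tail -5
```

```text
-0.4]
-1 3.577604584891738 [0.65552439 0.16451901 1.71498013 0.04886424] 98.26112338671064 [-0.6 -1.5  0.2  0.8 -0.2 -0.2 -0.3  0.2  0.6  0.3 -1.8  0.3  0.1]
bar in bin 0.0752311210652494 -0.05122194207579783
slope inward dir [-0.1358566   0.93570741 -0.32556815] grasp pt [0.66639292 0.08966241 0.07490969] outer end [0.67250647 0.04755558 0.08956025]
rod yaw
```

Run:
```python
from h import *
def tri(a,b):
    Ps=[]
    for n in('top','scene'):
        m=eyes.camera_model(n);Ps.append(m['camera_matrix']@np.c_[cv2.Rodrigues(m['rvec'])[0],m['tvec']])
    X=cv2.triangulatePoints(Ps[0],Ps[1],np.array(a,float),np.array(b,float)).ravel();return X[:3]/X[3]
print('bottle cap',tri((251,47),(461,194)),'goblet top',tri((132,7),(541,152)))
print('bottle base',onz('scene',(450,238),0),'dish',onz('top',(373,97),.01),'rack',onz('scene',(413,320),.03), 'vial',onz('top',(441,70),.03))
s=arm.sense(); print(s['clock'],s['position'])
```

```text
bottle cap [0.80134773 0.09782431 0.11773384] goblet top [0.87730177 0.29905635 0.13151629]
bottle base [[0.80918013 0.09338097 0.        ]] dish [[ 0.74005405 -0.11418946  0.01      ]] rack [[ 0.84467068 -0.13793451  0.03      ]] vial [[ 0.78070448 -0.24017683  0.03      ]]
0.9 [0.15025627 0.60666204 0.2445565 ]
```

>>> jog_arm([
  {"translation": [-4.5, -2.8, 0], "roll": 0, "grip": 0.35},
  {"translation": [-5, -3, 0], "roll": 0, "grip": 0.35},
  {"translation": [-5, -3, 0], "roll": 0, "grip": 0.35},
  {"translation": [-5, -3, 0], "roll": 0, "grip": 0.35},
  {"translation": [-5, -3, 0], "roll": 0, "grip": 0.35},
  {"translation": [-5, -3, 0], "roll": 0, "grip": 0.35},
  {"translation": [-5, -3, 0], "roll": 0, "grip": 0.35},
  {"translation": [-5, -3, 0], "roll": 0, "grip": 0.35},
  {"translation": [-5, -3, 0], "roll": 0, "grip": 0.35},
  {"translation": [-5, -3, 0], "roll": 0, "grip": 0.35},
  {"translation": [-5, -3, 0], "roll": 0, "grip": 0.35},
  {"translation": [-4, -2.5, 0], "roll": 0, "grip": 0.35},
], newtons=30)

```text
clock: 2.4
position: [0.6347, 0.1214, 0.2446]
orientation: [0.122, 0.993, 0.0, 0.0]
force: [0.0, 1.0, -0.1]
grip_width: 0.0563
```

>>> jog_arm([
  {"translation": [0, 0, 0], "roll": 0.17, "grip": 0.35},
  {"translation": [0, 0, 0], "roll": 0.17, "grip": 0.35},
  {"translation": [0, 0, 0], "roll": 0.17, "grip": 0.35},
  {"translation": [0, 0, 0], "roll": 0.17, "grip": 0.35},
  {"translation": [0, 0, 0], "roll": 0.17, "grip": 0.35},
  {"translation": [0, 0, 0], "roll": 0.17, "grip": 0.35},
  {"translation": [0, 0, 0], "roll": 0.163, "grip": 0.35},
  {"translation": [0, 0, 0], "roll": 0, "grip": 0.35},
])

```text
clock: 3.4
position: [0.6332, 0.1234, 0.2445]
orientation: [0.653, 0.757, 0.0, -0.0]
force: [-0.3, -0.1, 0.2]
grip_width: 0.0566
```

```bash
cat > w.py <<'E'
from h import *
from scipy.spatial.transform import Rotation as R
def st():
    s=arm.sense();M=R.from_quat(s['orientation']).as_matrix();print(s['clock'],s['position'].round(4),'ty ang',np.degrees(np.arctan2(M[1,1],M[0,1])).round(2),'tilt',M[:,2].round(3),'w',s['grip_width'],'F',s['force'].round(1),'M',s['moment'].round(2));return s,M
def to(P): 
    s,M=st();print('shift cm (grasp pt ->P)',((M.T@(np.array(P)-s['position'])-[0,0,.003])*100).round(2))
E
python3 -c "
from w import *
to([.6664,.0897,.0749])"
```

```text
3.4 [0.6332 0.1234 0.2445] ty ang 8.39 tilt [-0.  0. -1.] w 0.05663134591370663 F [-0.3 -0.1  0.2] M [-0.02 -0.02  0.04]
shift cm (grasp pt ->P) [-3.82  2.79 16.66]
```

>>> jog_arm([
  {"translation": [-1.91, 1.4, 2.5], "grip": 0.35, "roll": 0},
  {"translation": [-1.91, 1.39, 3.5], "grip": 0.35, "roll": 0},
  {"translation": [0, 0, 3], "grip": 0.35, "roll": 0},
  {"translation": [0, 0, 0], "grip": 0.35, "roll": 0},
  {"translation": [0, 0, 0], "grip": 0.35, "roll": 0},
])

```text
clock: 4.03
position: [0.667, 0.0898, 0.1559]
orientation: [0.653, 0.757, 0.001, 0.001]
force: [0.1, 0.1, 1.0]
grip_width: 0.0568
```

```bash
python3 -c "
from w import *
to([.6664,.0897,.0749])
for n in ('top','wrist','scene'): cv2.imwrite(f'pics/{n}1.png',eyes.grab_frame(n)[:,:,::-1])"
```

```text
4.025 [0.667  0.0898 0.1559] ty ang 8.41 tilt [ 0.002  0.    -1.   ] w 0.05676769752846941 F [0.1 0.1 1. ] M [-0.07 -0.03  0.02]
shift cm (grasp pt ->P) [-0.   -0.07  7.8 ]
```

View pics/wrist1.png

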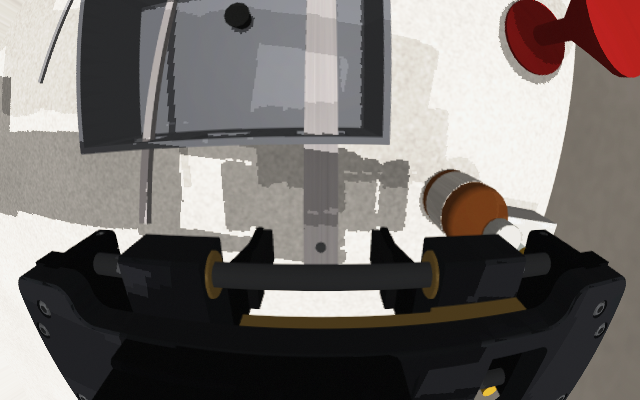

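View pics/scene1.png

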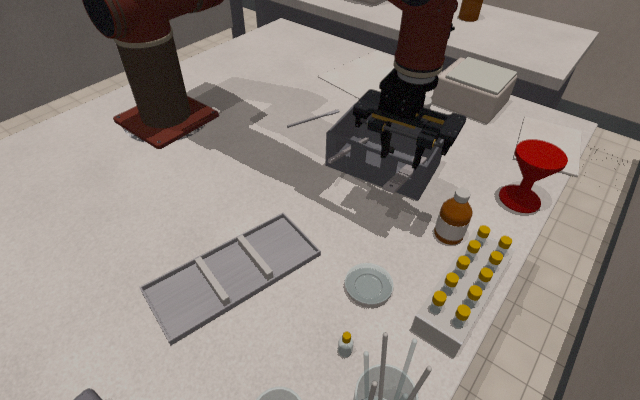

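>>> jog_arm([
  {"translation": [0, 0, 2], "grip": 0.35, "roll": 0},
  {"translation": [0, 0, 2.5], "grip": 0.35, "roll": 0},
  {"translation": [0, 0, 2], "grip": 0.35, "roll": 0},
  {"translation": [0, -0.1, 1.3], "grip": 0.35, "roll": 0},
  {"translation": [0, 0, 0], "grip": 0.35, "roll": 0},
  {"translation": [0, 0, 0], "grip": 0.35, "roll": 0},
])

```text
clock: 4.92
position: [0.666, 0.0894, 0.0774]
orientation: [0.654, 0.756, 0.0, 0.001]
force: [0.4, -0.1, -0.3]
grip_width: 0.0568
```

>>> jog_arm([
  {"translation": [0, 0, 0], "grip": 0.6, "roll": 0},
  {"translation": [0, 0, 0], "grip": 0.7, "roll": 0},
  {"translation": [0, 0, 0], "grip": 0.8, "roll": 0},
  {"translation": [0, 0, 0], "grip": 1, "roll": 0},
  {"translation": [0, 0, 0], "grip": 1, "roll": 0},
  {"translation": [0, 0, 0], "grip": 1, "roll": 0},
], newtons=40)

```text
clock: 5.68
position: [0.6654, 0.0894, 0.0766]
orientation: [0.654, 0.756, 0.0, 0.0]
force: [-0.7, -1.0, 0.6]
grip_width: 0.0251
```

```bash
python3 -c "
from w import *
to([.6664,.0897,.0749])
for n in ('wrist','scene'): cv2.imwrite(f'pics/{n}2.png',eyes.grab_frame(n)[:,:,::-1])
s,M=st(); d=np.array([.1359,-.9357,.3256])*16.5; print('draw in tool cm',M.T@d)"
```

```text
5.675 [0.6654 0.0894 0.0766] ty ang 8.31 tilt [ 0. -0. -1.] w 0.025139766584265425 F [-0.7 -1.   0.6] M [-0.08  0.02  0.07]
shift cm (grasp pt ->P) [ 0.01  0.1  -0.13]
5.775 [0.6654 0.0895 0.0766] ty ang 8.31 tilt [ 0.  0. -1.] w 0.025307245619331294 F [ 0.9  0.5 -0.1] M [-0.09  0.01  0.03]
draw in tool cm [-1.56011023e+01 -1.10822113e-02 -5.37220305e+00]
```

View pics/wrist2.png

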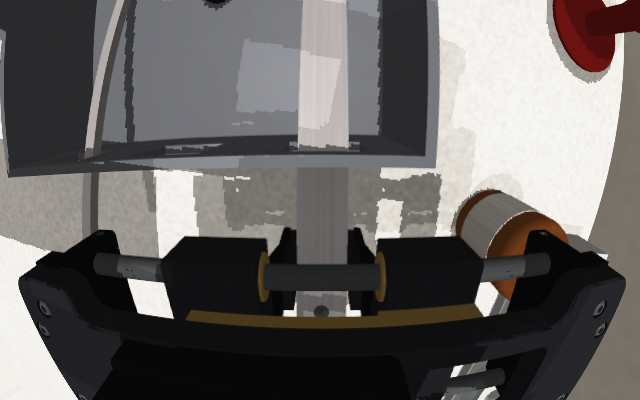

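View pics/scene2.png

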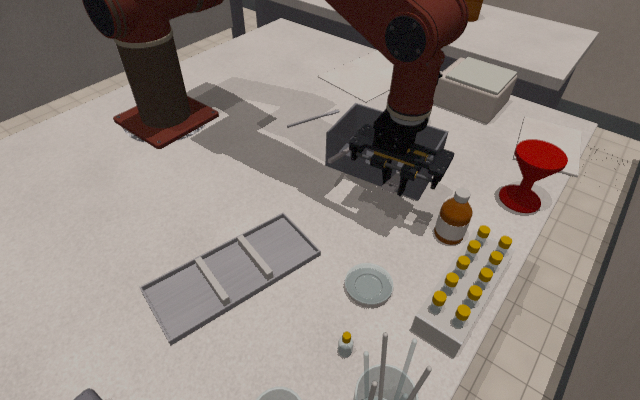

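>>> jog_arm([
  {"translation": [-0.5, 0, -0.2], "grip": 1, "roll": 0},
  {"translation": [-1, 0, -0.35], "grip": 1, "roll": 0},
  {"translation": [-1.3, 0, -0.45], "grip": 1, "roll": 0},
  {"translation": [-1.4, 0, -0.5], "grip": 1, "roll": 0},
  {"translation": [-1.4, 0, -0.5], "grip": 1, "roll": 0},
  {"translation": [-1.4, 0, -0.5], "grip": 1, "roll": 0},
  {"translation": [0, 0, 0], "grip": 1, "roll": 0},
], newtons=50)

```text
clock: 6.65
position: [0.6761, 0.0185, 0.1023]
orientation: [0.655, 0.756, 0.0, 0.001]
force: [-0.4, -0.0, -1.1]
grip_width: 0.0252
```

```bash
python3 -c "
from w import *
st()
for n in ('wrist','scene','top'): cv2.imwrite(f'pics/{n}3.png',eyes.grab_frame(n)[:,:,::-1])
"
```

```text
6.65 [0.6761 0.0185 0.1023] ty ang 8.21 tilt [ 0.001 -0.    -1.   ] w 0.025211520968100216 F [-0.4 -0.  -1.1] M [-0.16  0.04  0.01]
```

View pics/wrist3.png

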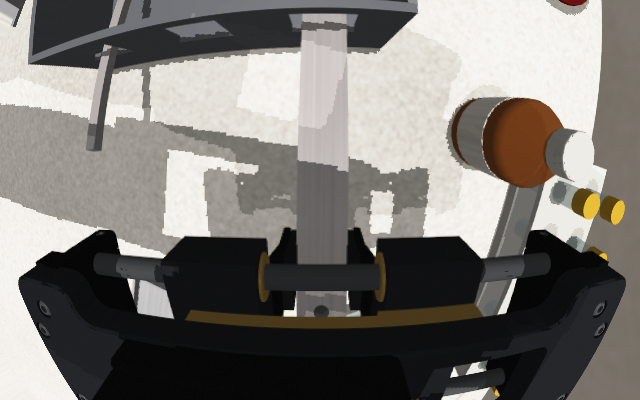

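View pics/scene3.png

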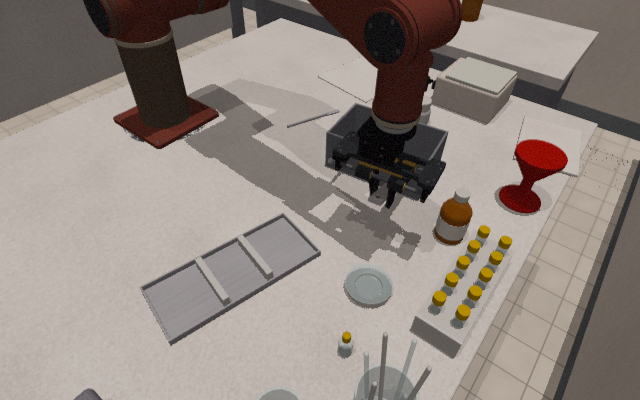

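>>> jog_arm([
  {"translation": [-0.7, 0, -0.25], "grip": 1, "roll": 0},
  {"translation": [-1.4, 0, -0.5], "grip": 1, "roll": 0},
  {"translation": [-1.4, 0, -0.5], "grip": 1, "roll": 0},
  {"translation": [-1.4, 0, -0.5], "grip": 1, "roll": 0},
  {"translation": [-1.4, 0, -0.5], "grip": 1, "roll": 0},
  {"translation": [-1.4, 0, -0.5], "grip": 1, "roll": 0},
  {"translation": [-1.4, 0, -0.5], "grip": 1, "roll": 0},
  {"translation": [-0.9, 0, -0.3], "grip": 1, "roll": 0},
  {"translation": [0, 0, 0], "grip": 1, "roll": 0},
  {"translation": [0, 0, 0], "grip": 1, "roll": 0},
])

```text
clock: 8.05
position: [0.6897, -0.0783, 0.1367]
orientation: [0.654, 0.757, -0.0, -0.0]
force: [0.9, 0.0, -0.6]
grip_width: 0.0254
```

```bash
python3 -c "
from w import *
st()
for n in ('wrist','scene','top'): cv2.imwrite(f'pics/{n}4.png',eyes.grab_frame(n)[:,:,::-1])
to([.507,-.321,.129])
"
```

```text
8.05 [ 0.6897 -0.0783  0.1367] ty ang 8.32 tilt [-0.001  0.    -1.   ] w 0.025357219132131893 F [ 0.9  0.  -0.6] M [-0.15  0.03 -0.03]
8.2 [ 0.6897 -0.0781  0.1367] ty ang 8.35 tilt [-0.001  0.    -1.   ] w 0.025578175331473805 F [-0.8  0.2 -1.9] M [-0.19  0.04  0.02]
shift cm (grasp pt ->P) [-21.38 -21.61   0.48]
```

View pics/wrist4.png

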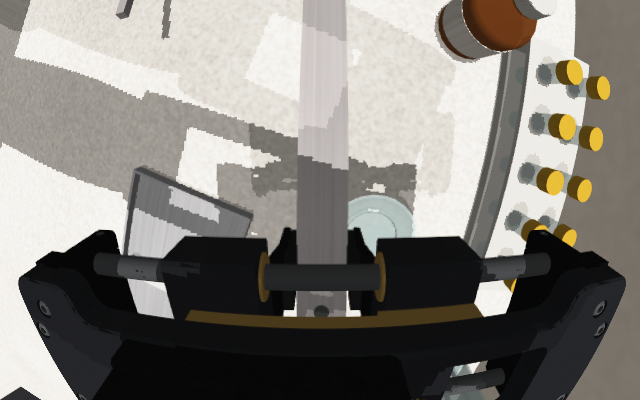

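View pics/top4.png

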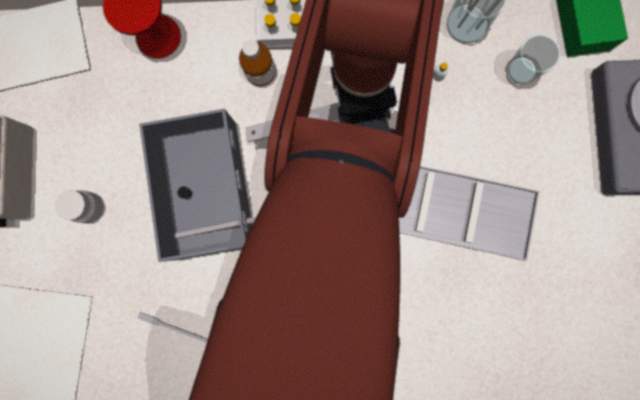

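View pics/scene4.png

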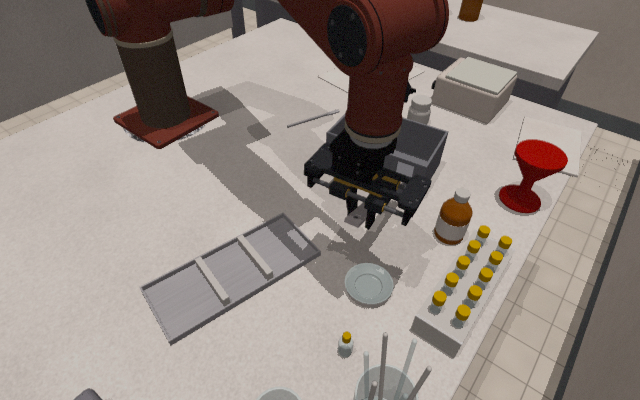

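>>> jog_arm([
  {"translation": [-1.5, 0, -0.5], "grip": 1, "roll": 0},
  {"translation": [-2.4, 0, -0.5], "grip": 1, "roll": 0},
  {"translation": [-2.5, -1, 0], "grip": 1, "roll": 0},
  {"translation": [-2.5, -2, 0], "grip": 1, "roll": 0},
  {"translation": [-2.5, -2.5, 0], "grip": 1, "roll": 0},
  {"translation": [-2.5, -2.5, 0], "grip": 1, "roll": 0},
  {"translation": [-2.5, -2.6, 0], "grip": 1, "roll": 0},
  {"translation": [-2.5, -3, 0], "grip": 1, "roll": 0},
  {"translation": [-1.5, -3, 0], "grip": 1, "roll": 0},
  {"translation": [-1, -3, 0], "grip": 1, "roll": 0},
  {"translation": [0, -2, 0], "grip": 1, "roll": 0},
  {"translation": [0, 0, 0], "grip": 1, "roll": 0},
])

```text
clock: 9.7
position: [0.5059, -0.3239, 0.1477]
orientation: [0.655, 0.755, -0.0, 0.0]
force: [-0.2, -0.0, -0.9]
grip_width: 0.0253
```

>>> jog_arm([
  {"translation": [0, 0, 0], "grip": 1, "roll": 0.06},
  {"translation": [0, 0, 0], "grip": 1, "roll": 0.09},
  {"translation": [0, 0, 0], "grip": 1, "roll": 0.09},
  {"translation": [0, 0, 0], "grip": 1, "roll": 0.09},
  {"translation": [0, 0, 0], "grip": 1, "roll": 0.06},
  {"translation": [0, 0, 0], "grip": 1, "roll": 0},
])

```text
clock: 10.45
position: [0.5079, -0.3223, 0.1475]
orientation: [0.788, 0.616, 0.0, 0.0]
force: [-0.4, -0.2, -0.8]
grip_width: 0.0254
```

```bash
python3 -c "
from w import *
to([.507,-.321,.129])
for n in ('wrist','scene','top'): cv2.imwrite(f'pics/{n}5.png',eyes.grab_frame(n)[:,:,::-1])
"
```

```text
10.45 [ 0.5079 -0.3223  0.1475] ty ang -14.0 tilt [ 0.001 -0.001 -1.   ] w 0.025369983325465886 F [-0.4 -0.2 -0.8] M [-0.18  0.12 -0.02]
shift cm (grasp pt ->P) [ 0.11 -0.12  1.55]
```

View pics/wrist5.png

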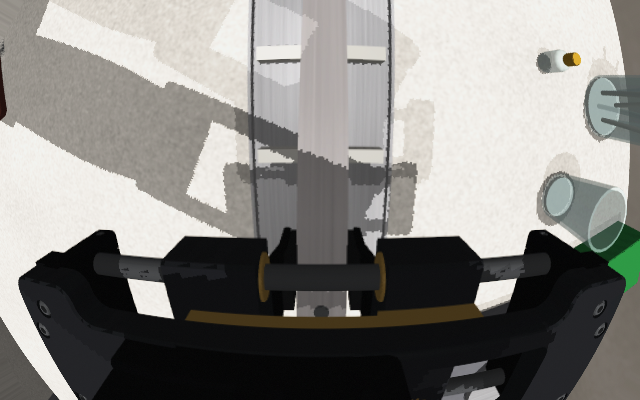

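View pics/top5.png

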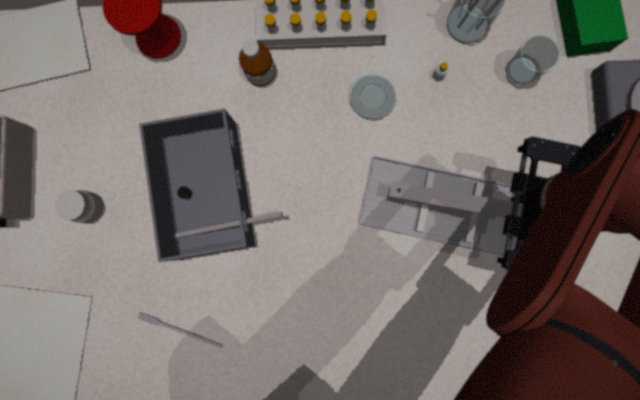

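View pics/scene5.png

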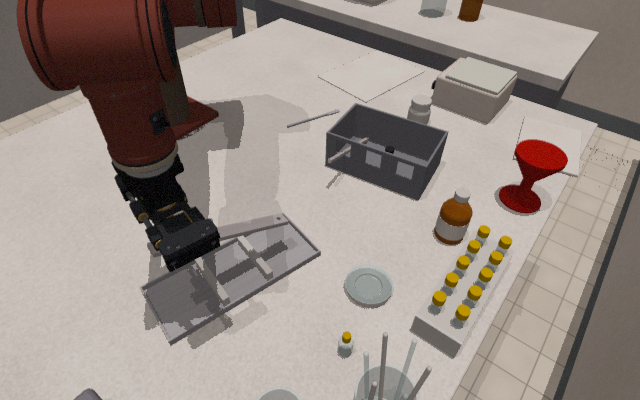

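>>> jog_arm([
  {"translation": [0.1, -0.1, 0.8], "grip": 1, "roll": 0},
  {"translation": [0, 0, 1.2], "grip": 1, "roll": 0},
  {"translation": [0, 0, 1.2], "grip": 1, "roll": 0},
  {"translation": [0, 0, 1.2], "grip": 1, "roll": 0},
  {"translation": [0, 0, 1], "grip": 1, "roll": 0},
  {"translation": [0, 0, 0.6], "grip": 1, "roll": 0},
  {"translation": [0, 0, 0.4], "grip": 1, "roll": 0},
  {"translation": [0, 0, 0.2], "grip": 1, "roll": 0},
  {"translation": [0, 0, 0], "grip": 1, "roll": 0},
])

```text
clock: 11.72
position: [0.5065, -0.3206, 0.0812]
orientation: [0.788, 0.615, 0.0, 0.0]
force: [-0.4, 1.0, -1.6]
grip_width: 0.0253
```

```bash
python3 -c "
from w import *
to([.507,-.321,.027])
for n in ('scene','top'): cv2.imwrite(f'pics/{n}6.png',eyes.grab_frame(n)[:,:,::-1])
t=cv2.imread('pics/scene6.png')[150:350,120:330]; cv2.imwrite('pics/sz6.png',cv2.resize(t,None,fx=3,fy=3,interpolation=cv2.INTER_CUBIC))
"
```

```text
11.725 [ 0.5065 -0.3206  0.0812] ty ang -14.04 tilt [ 0. -0. -1.] w 0.025285017984978723 F [-0.4  1.  -1.6] M [-0.17  0.06 -0.01]
shift cm (grasp pt ->P) [-0.03  0.05  5.12]
```

View pics/sz6.png

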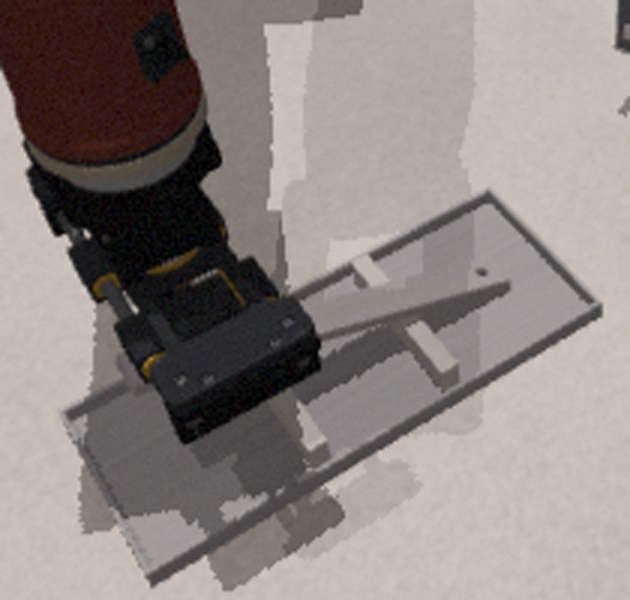

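>>> jog_arm([
  {"translation": [0, 0, 0.3], "grip": 1, "roll": 0},
  {"translation": [0, 0, 0.3], "grip": 1, "roll": 0},
  {"translation": [0, 0, 0.3], "grip": 1, "roll": 0},
  {"translation": [0, 0, 0.3], "grip": 1, "roll": 0},
  {"translation": [0, 0, 0.3], "grip": 1, "roll": 0},
  {"translation": [0, 0, 0.3], "grip": 1, "roll": 0},
  {"translation": [0, 0, 0.3], "grip": 1, "roll": 0},
  {"translation": [0, 0, 0], "grip": 1, "roll": 0},
], newtons=20)

```text
clock: 12.82
position: [0.5063, -0.3203, 0.0597]
orientation: [0.788, 0.615, 0.0, -0.0]
force: [0.3, -0.6, 0.8]
grip_width: 0.0258
```

```bash
python3 -c "
from w import *
to([.507,-.321,.027])
for n in ('scene','top'): cv2.imwrite(f'pics/{n}7.png',eyes.grab_frame(n)[:,:,::-1])
t=cv2.imread('pics/scene7.png')[150:350,120:330]; cv2.imwrite('pics/sz7.png',cv2.resize(t,None,fx=3,fy=3,interpolation=cv2.INTER_CUBIC))
"
```

```text
12.825 [ 0.5063 -0.3203  0.0597] ty ang -14.04 tilt [-0.  0. -1.] w 0.025794878672293114 F [ 0.3 -0.6  0.8] M [-0.   -0.03 -0.06]
shift cm (grasp pt ->P) [-0.05  0.08  2.97]
```

View pics/sz7.png

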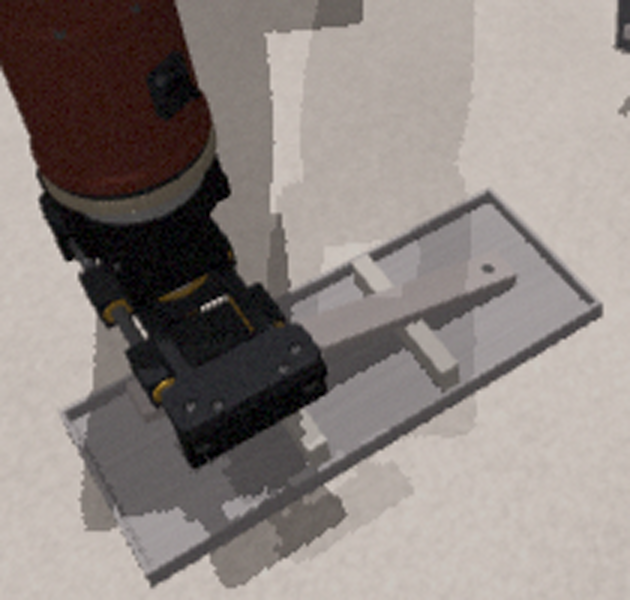

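Contact is gentle and the bar is pivoting in the jaws. Its inner-end hole is now at about (489,268) in the zoomed view. I'll keep lowering.

>>> jog_arm([
  {"translation": [0, 0, 0.3], "grip": 1, "roll": 0},
  {"translation": [0, 0, 0.3], "grip": 1, "roll": 0},
  {"translation": [0, 0, 0.3], "grip": 1, "roll": 0},
  {"translation": [0, 0, 0.3], "grip": 1, "roll": 0},
  {"translation": [0, 0, 0.3], "grip": 1, "roll": 0},
  {"translation": [0, 0, 0.3], "grip": 1, "roll": 0},
  {"translation": [0, 0, 0.3], "grip": 1, "roll": 0},
  {"translation": [0, 0, 0.3], "grip": 1, "roll": 0},
  {"translation": [0, 0, 0], "grip": 1, "roll": 0},
])

```text
clock: 14.05
position: [0.5063, -0.3204, 0.0357]
orientation: [0.788, 0.615, -0.0, -0.0]
force: [-0.2, 0.3, 0.2]
grip_width: 0.0257
```

```bash
python3 -c "
from w import *
to([.507,-.321,.027])
for n in ('scene','top'): cv2.imwrite(f'pics/{n}8.png',eyes.grab_frame(n)[:,:,::-1])
t=cv2.imread('pics/scene8.png')[150:350,120:330]; cv2.imwrite('pics/sz8.png',cv2.resize(t,None,fx=3,fy=3,interpolation=cv2.INTER_CUBIC))
"
```

```text
14.05 [ 0.5063 -0.3204  0.0357] ty ang -14.04 tilt [-0.  0. -1.] w 0.025670128918320823 F [-0.2  0.3  0.2] M [-0.07  0.   -0.05]
shift cm (grasp pt ->P) [-0.05  0.09  0.57]
```

View pics/sz8.png

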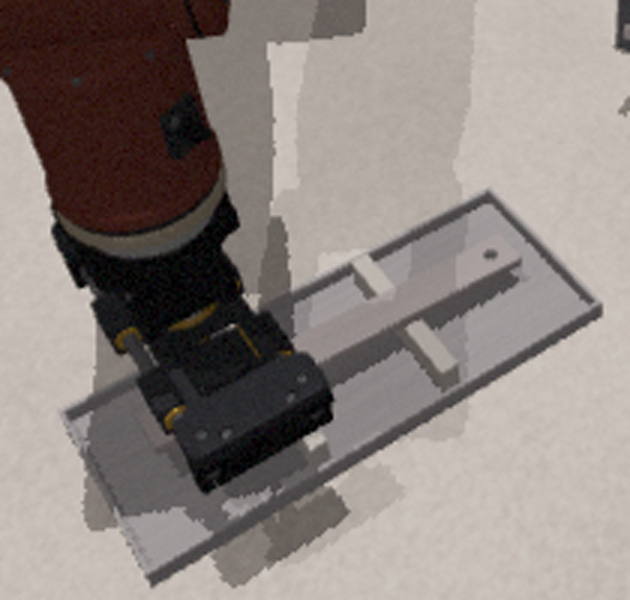

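>>> jog_arm([
  {"translation": [0, 0, 0.2], "grip": 1, "roll": 0},
  {"translation": [0, 0, 0.2], "grip": 1, "roll": 0},
  {"translation": [0, 0, 0.1], "grip": 1, "roll": 0},
  {"translation": [0, 0, 0], "grip": 1, "roll": 0},
])

```text
clock: 14.65
position: [0.5064, -0.3206, 0.031]
orientation: [0.788, 0.615, -0.0, -0.0]
force: [-0.0, -1.8, 1.7]
grip_width: 0.0254
```

>>> jog_arm([
  {"translation": [0, 0, 0.1], "grip": 1, "roll": 0},
  {"translation": [0, 0, 0], "grip": 1, "roll": 0},
])

```text
clock: 14.9
position: [0.5064, -0.3205, 0.03]
orientation: [0.788, 0.615, -0.0, -0.0]
force: [0.0, -0.9, 1.2]
grip_width: 0.0257
```

>>> jog_arm([
  {"translation": [0, 0, 0.1], "grip": 1, "roll": 0},
  {"translation": [0, 0, 0], "grip": 1, "roll": 0},
], newtons=8)

```text
clock: 15.15
position: [0.5065, -0.3206, 0.0293]
orientation: [0.788, 0.615, -0.0, 0.0]
force: [-0.6, -0.8, 2.7]
grip_width: 0.0254
```

>>> jog_arm([
  {"translation": [0, 0, 0], "grip": 0.65, "roll": 0},
  {"translation": [0, 0, 0], "grip": 0.55, "roll": 0},
  {"translation": [0, 0, 0], "grip": 0.5, "roll": 0},
  {"translation": [0, 0, 0], "grip": 0.5, "roll": 0},
])

```text
clock: 15.65
position: [0.5063, -0.3204, 0.0289]
orientation: [0.788, 0.615, 0.0, -0.0]
force: [0.5, 0.1, -0.1]
grip_width: 0.0427
```

>>> jog_arm([
  {"translation": [0, 0, -1], "grip": 0.5, "roll": 0},
  {"translation": [0, 0, -2], "grip": 0.5, "roll": 0},
  {"translation": [0, 0, -4], "grip": 0.5, "roll": 0},
  {"translation": [-3, 0, -5], "grip": 0.5, "roll": 0},
  {"translation": [-4, 0, -2], "grip": 0.5, "roll": 0},
  {"translation": [-4, 0, -2], "grip": 0.5, "roll": 0},
  {"translation": [-4, 0, 0], "grip": 0.5, "roll": 0},
  {"translation": [0, 0, 0], "grip": 0.5, "roll": 0},
])

```text
clock: 16.65
position: [0.4691, -0.4691, 0.1914]
orientation: [0.789, 0.614, -0.0, 0.002]
force: [0.1, 0.7, -0.5]
grip_width: 0.0437
```

```bash
python3 -c "
from w import *
st()
for n in ('scene','top'): cv2.imwrite(f'pics/{n}9.png',eyes.grab_frame(n)[:,:,::-1]); print(eyes.tip_of(n,'bar_mid')[:2],eyes.tip_of(n,'rod_mid')[:1])
t=cv2.imread('pics/scene9.png')[190:350,120:330]; a=cv2.resize(t,None,fx=3,fy=3,interpolation=cv2.INTER_CUBIC); cv2.imwrite('pics/sz9.png',a)
t=cv2.imread('pics/top9.png')[140:280,345:550]; cv2.imwrite('pics/tz9.png',cv2.resize(t,None,fx=3,fy=3,interpolation=cv2.INTER_CUBIC))
"
```

```text
16.65 [ 0.4691 -0.4691  0.1914] ty ang -14.23 tilt [ 0.002 -0.003 -1.   ] w 0.04369133704194207 F [ 0.1  0.7 -0.5] M [-0.1   0.09 -0.  ]
[{'pixel': [233.0, 264.3], 'conf': 0.77}] [{'pixel': [346.8, 149.0], 'conf': 0.49}]
[{'pixel': [451.0, 207.7], 'conf': 0.72}] [{'pixel': [225.2, 223.8], 'conf': 0.73}]
```

View pics/sz9.png

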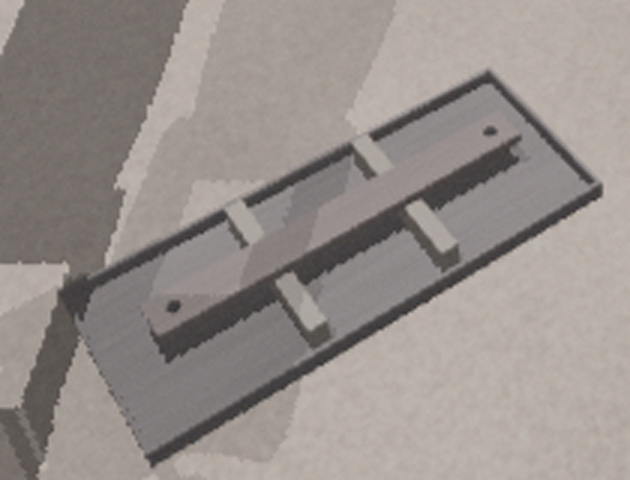

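View pics/tz9.png

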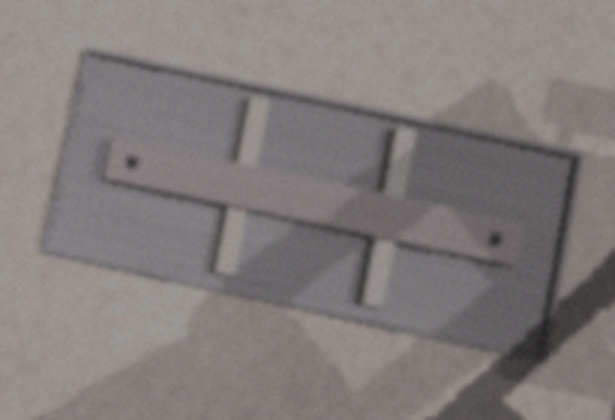

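View pics/top9.png

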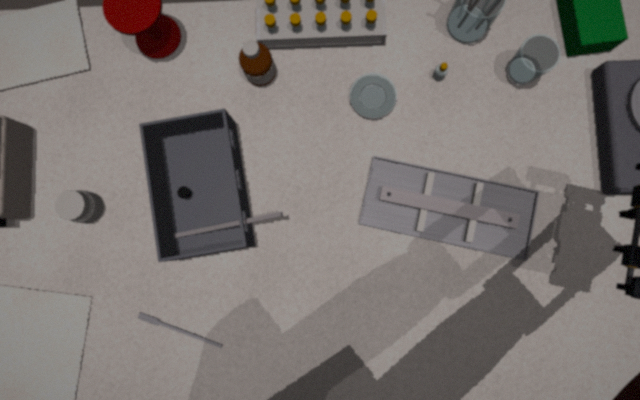

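```bash
python3 -c "
from h import *
h=onz('top',np.array([(132,162),(495,239)])/3+[345,140],.031);c=h.mean(0)[:2]-[.5266,-.2432];ty=np.array([-.2422,-.9702])
print('bar centre in tray x,y',c@[-ty[1],ty[0]],c@ty,'hole span',np.linalg.norm(h[0]-h[1]),np.degrees(np.arctan2(*(h[1]-h[0])[1::-1])))
arm.job_done()"
```

```text
bar centre in tray x,y -0.0009322060366945575 -0.0020866928290781987 hole span 0.22014567415010614 -103.91658876715559
the job is handed in; nothing more can be done
```

The flat bar is lying flat, lengthwise across both white ribs of the tray, and I let go, moved the arm clear and handed the job in at about 17 s of the 45 s allowed. I pinched it across its width about 80 mm from centre and drew it out through its slot along its own slope. I then swung it over the tray and lowered it so it tipped gently flat in the jaws, with about 3 N at most on the last touch.

- **Position:** the last top view puts the bar's centre about 1 mm crosswise and 2 mm lengthwise from the tray's middle. It is parallel to the long side within about 0.1°.
- **Level:** the scene and top views show it resting on both ribs. I judged the level by eye and did not measure its height or tilt.
- **Square rod:** I saw no movement when comparing the first and last pictures. The network's estimates of its centre shifted by about 3–5 pixels, about 8 mm, within its usual scatter. I did not measure the rod further.
- **Robot:** the gripper stood clear of everything when I handed in, with the force reading at noise level. None of my checks failed.

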